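Sort the sample dishes, slide box and forceps away at the microscope bench

TASK

Tidy the bench by type: slide both round sample dishes along the bench into the open-fronted bin that shows round dishes on its back ledge, and slide the rectangular slide box into the bin that shows a slide box, each fully inside its bin. Keep the dishes and the box flat on the bench the whole time - do not lift or tip them, the samples must not be disturbed. Lay the forceps lengthwise in both notches of the raised instrument rest, let go, and leave the jar, the cup and the counter where they stand.

Things in the scene. Friction and masses are not known exactly. Their poses are not given: they have to be found in the camera images.
- dish_a: lidded round white sample dish, 70 mm across, 22 mm high, 60 g nominal, origin at the centre of its underside, z up; stands flat on the bench. Slide it, do not lift it.
- dish_b: lidded round white sample dish, 70 mm across, 22 mm high, 60 g nominal, origin at the centre of its underside, z up; stands flat on the bench. Slide it, do not lift it. Same as dish_a; the two are interchangeable.
- slide_box: closed white rectangular slide box, 64 mm (its x) by 84 mm (its y) by 30 mm high, 120 g nominal, origin at the centre of its underside, z up; stands flat on the bench. Slide it, do not lift it.
- forceps: closed steel forceps (rigid), 160 mm long along its x (tips at +x), 14 mm wide (its y), 10 mm high, 50 g, lying flat on the bench; origin at the centre of its underside, which is also its balance point.
- dish_bin: Dish bin: fixed grey tray without floor or sill. Walls 32 mm high, 6 mm thick; inner space 170 mm wide (y), 85 mm deep (x), open at +x (away from the robot). Origin: on the bench, centre of the inner space. Behind it a ledge 32 mm high reaching to x = -127 mm shows, fixed, a stack of two round dishes (top at 76 mm). Otherwise like the other bin; either may be on the left.
- box_bin: Slide box bin: fixed grey tray without floor or sill. Walls 32 mm high, 6 mm thick; inner space 170 mm wide (y), 85 mm deep (x), open at +x (away from the robot). Origin: on the bench, centre of the inner space. Behind it a ledge 32 mm high reaching to x = -127 mm shows, fixed, one rectangular slide box (top at 62 mm). Otherwise like the other bin; either may be on the left.
- rest: metal instrument rest fixed to the bench, origin at the centre of its underside. Base 110 (x) by 50 by 8 mm; two uprights 8 mm thick, 46 mm wide at x = +-40 mm (72 mm free between them for fingers). Each ends in a notch with its floor 55 mm above the bench, 25 mm wide, flaring to 40 mm at the top, 77 mm up. The forceps lie in both notches along its x, either way round.
- rest_notches (a point): point midway between the two notches at the height of their floors (55 mm above the bench); axes as the rest's. The forceps' origin belongs here.
- jar: bystander: closed jar with label, 60 mm across, 70 mm high, origin at the centre of its underside; stands on the other side of the bins than the rest. Leave it alone.
- cup: bystander: white cup 72 mm across, 60 mm high, beyond the items, origin at the centre of its underside. Leave it alone.
- counter: bystander: black hand counter, 90 by 65 mm, 40 mm high with its keys, beyond the items, origin at the centre of its underside. Leave it alone.
Things that resemble listed ones, but are neither listed nor needed, are in the scene too. Leave any black look-alike of the dish_b alone.

How it is judged:
At the end, for the whole second after the job is handed in: Both dishes flat in the dish bin (centre at most 12.5 mm from its middle towards the mouth), slide box flat in the box bin (at most 18 mm), forceps in both notches of the rest (within 32 mm along, 12 mm across, 0.15 rad), all at rest (x of dish_a in the frame of dish_bin between -0.03 and 0.0125 m and y of dish_a in the frame of dish_bin between -0.055 and 0.055 m and angle between each of dish_a, dish_b, slide_box's own z axis and vertical below 0.1 rad and height (world z) of each of dish_a, dish_b, slide_box below 0.008 m and linear speed of each of dish_a, dish_b, slide_box, forceps below 0.02 m/s and x of dish_b in the frame of dish_bin between -0.03 and 0.0125 m and y of dish_b in the frame of dish_bin between -0.055 and 0.055 m and x of slide_box in the frame of box_bin between -0.03 and 0.018 m and y of slide_box in the frame of box_bin between -0.06 and 0.06 m and x of forceps in the frame of rest_notches between -0.032 and 0.032 m and y of forceps in the frame of rest_notches between -0.012 and 0.012 m and z of forceps in the frame of rest_notches between -0.005 and 0.012 m and angle between forceps's own z axis and vertical below 0.25 rad and angle between the x axis of forceps and the x axis of rest, either way round below 0.15 rad); the robot touches nothing.
It fails at once if a dish or the slide box is lifted off the bench (more than 15 mm) or tipped (more than 0.35 rad) (height (world z) of any of dish_a, dish_b, slide_box above 0.015 m or angle between any of dish_a, dish_b, slide_box's own z axis and vertical above 0.35 rad).
It fails at once if the jar, cup or counter is moved more than 20 mm or tipped over (distance of any of jar, cup, counter from where it was at the start of the episode above 0.02 m or angle between any of jar, cup, counter's own z axis and vertical above 0.5 rad).
It also fails if it takes over 72 s, if anything falls off the work surface, if the arm or the gripper's body presses on something with over 40 N, if the wrist force passes 120 N, or if a joint passes its speed limit or range.

ROBOT

A 7-joint arm with a two-finger parallel gripper is mounted at the origin on the work surface. World frame = base frame: x ahead of the robot, y to its left, z up, the work surface at z = 0. Lengths are in m, angles in rad, forces in N, time in s.
With the tool pointing down it reaches from about 0.425 to 0.925 m from the base axis. Payload 6.8 kg.
Tool frame: the origin (TCP) lies at the very end of the fingers, on their centre line; the grasp point (between the pads) lies bot.tcp_to_grasp behind it (bot.tcp_to_grasp is the distance from the TCP to the grasp point, in m); z points along the fingers, y is the line along which they close (so a half turn about z gives the same grasp; the last joint's range is limited). The gripper opens to 85 mm and grips with 20 to 120 N. Pads are 22 mm wide; open, the fingers measure 114 mm over their backs; the gripper's body (76 mm by 85 mm) begins 54 mm behind the grasp point. The pads swing forward as they close: fully open they stand 13 mm farther back than shut.
Start: joints at [1.203, 0.477, 0.022, 1.555, -0.011, 1.109, -0.083], TCP at [0.173, -0.652, 0.231] pointing down, gripper open.
Joint ranges: [-2.96, 2.96], [-0.34, 2.1], [-1.41, 1.46], [0.24, 2.44], [-1.37, 4.51], [0.17, 1.92], [-2.96, 2.96]. Speed limits (rad/s): [2.39, 2.39, 3.14, 3.14, 3.14, 3.14, 3.14].

INTERFACE

Orientations are given as a unit quaternion [w, x, y, z].
In Python, from station import bot gives the robot as it stands.
- The arm moves only by the tool servo_tool, never from a script. Its argument "motion" is a list that holds one entry, the list of rows, each a list of 7 numbers: the shift along the tool's x, y, z in m, then the turn, a rotation vector about the tool's x, y, z in units of 5 degrees (1.0 is 5 degrees), then the opening, from 0 (shut) to 1 (fully open). A call has 1 to 20 rows; each row is the pose to reach, as a shift and turn from the pose commanded when the call began, along the tool's axes at that moment; what a row does not reach only later rows make up. A row lasts 1/12 s, in which the tool goes at most 41.7 mm and 7.16 degrees, less where a joint would pass 70% of its speed; a pose out of reach is approached as far as the arm can. A call with a gripper value outside its range is refused whole. The fingers move at their own pace and stop on an object; "grip_force" is the grip in N (left out, the last holds). Time passes only in rows, so rows that repeat a pose let the fingers close. It gives the time, the measured TCP pose, the force, the opening and the grip force at its end, in the units of the state.
- bot.get_obs(): the state, without advancing time (a new reading comes with each control period).
- bot.read_camera(name): name is "scene" or "top"; returns a dict with "img" (384x512x3 uint8, red, green, blue), "K" (3x3 intrinsics, pixels), "pose" (4x4, takes a point from camera to world coordinates). Camera axes: x right, y down, z forward; pixel columns grow to the right and rows downward; lengths in m; the calibration is good to about 2 mm. A picture is of the moment at which its call begins. There is no depth.
- bot.hand_in(): hands the job in; it is judged then, once.
The state is a dict: "t": time; "q": joint angles; "joint_vel": joint speeds; "joint_torque": joint torques, N m; "eef_pos": TCP position; "tool_rot": TCP orientation; "contact_force": force on the tool from outside, world axes, zero at the start; "torque": the same for the moment, N m; "gripper_width": opening from 0.0 (shut) to 1.0 (fully open); "grasp_force": force on a finger pad.
Only numpy, scipy, OpenCV 4.12 (cv2) and the standard library are available. Lean on these libraries where they do the work, as an engineer would, in place of code of your own. Each camera call takes 0.05 s, during which the arm holds its last target. There are 200 camera calls.

## Working session

There is one attempt and no reset: what is moved stays moved. The work goes in short steps, Python scripts to look and compute and a tool call to move; the robot and the scene stay as the last step left them, time stands still between calls to the robot, and variables do not carry over. Pictures are saved under pics/ and viewed, at most 10 in all, crops included, and the job is handed in when it is done.

Besides the shell and the picture viewer there is one more tool, called by a JSON object that holds its "method" and its "body", one argument or row to a line. servo_tool: Moves the arm, as the interface text tells. Its arguments: {"type":"object","properties":{"motion":{"type":"array"},"grip_force":{"type":"number"}},"required":["motion"]}

```bash
mkdir -p pics; ls; python3 - <<'E'
from station import bot
import cv2,numpy as np
o=bot.get_obs();print(o['t'],o['eef_pos'],o['tool_rot'],o['gripper_width'],bot.tcp_to_grasp)
for n in("top","scene"):
    c=bot.read_camera(n);cv2.imwrite(f'pics/{n}0.png',cv2.resize(c['img'][:,:,::-1],(800,600),interpolation=cv2.INTER_CUBIC));np.savez(f'{n}0.npz',**c);print(c['K'].tolist(),c['pose'].round(4).tolist())
E
```

```text
pics
0.0 [ 0.17325781 -0.65176256  0.2303105 ] [-9.18438856e-04  9.91570260e-01  1.29566756e-01 -1.75069393e-04] 0.9974654739301376 0.0187
[[495.1224815780598, 0.0, 262.4744152952273], [0.0, 495.1224815780598, 189.70373079806674], [0.0, 0.0, 1.0]] [[0.0056, -0.9945, 0.1045, 0.4842], [-1.0, -0.0062, -0.0059, 0.0068], [0.0065, -0.1045, -0.9945, 1.422], [0.0, 0.0, 0.0, 1.0]]
[[427.7102113662539, 0.0, 256.52566675416716], [0.0, 427.7102113662539, 187.35954233099486], [0.0, 0.0, 1.0]] [[0.2074, 0.8214, -0.5313, 1.12], [0.9783, -0.1747, 0.1118, -0.106], [-0.001, -0.5429, -0.8398, 0.8365], [0.0, 0.0, 0.0, 1.0]]
```

View pics/top0.png

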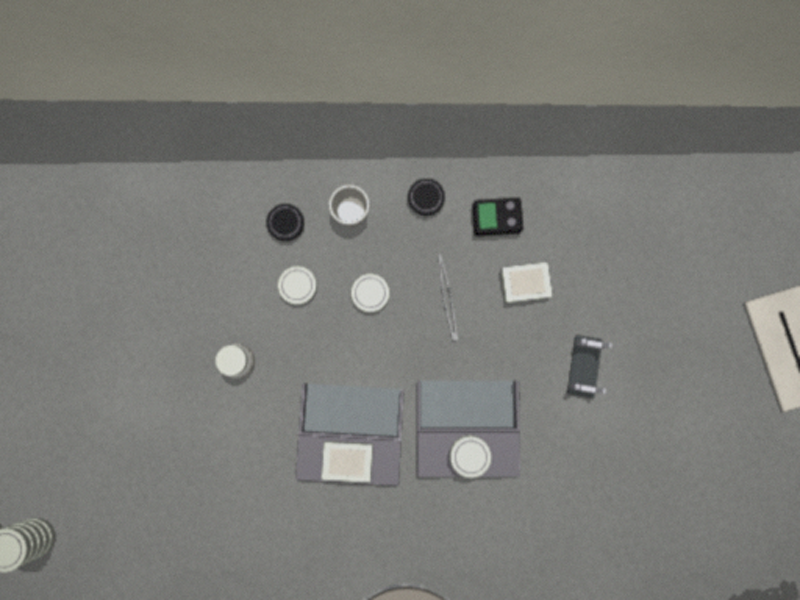

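View pics/scene0.png

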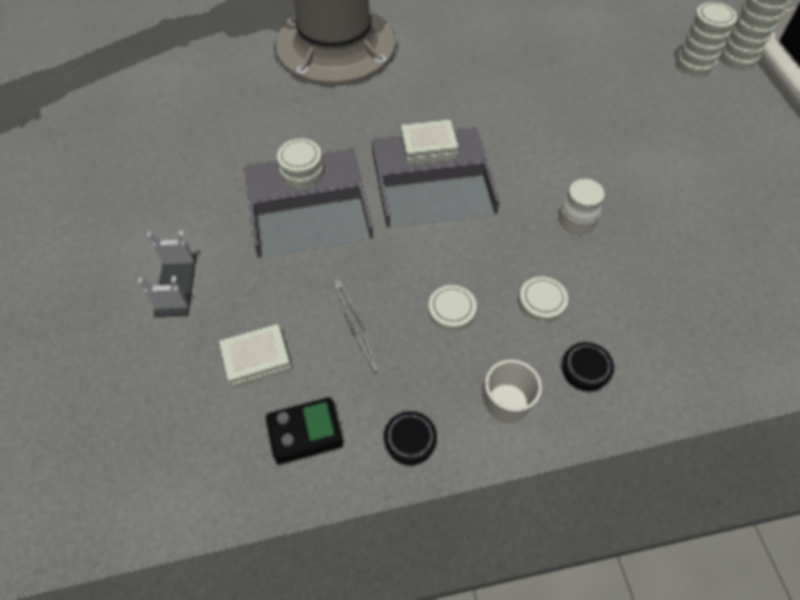

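Top view (800x600): the white dishes are at (297,286) and (370,293), and black look-alikes are at (285,222) and (426,197). The white dishes match the description, so the black ones stay put. The loose slide box is at (527,283) and the forceps run (440,257)-(455,338). The rest is at (586,365). The dish bin, with dishes on its ledge, is the right one at (468,405). The box bin is the left one at (352,410).

```bash
cat > h.py <<'E'
import numpy as np,cv2
def ray(c,uv,z):
    uv=np.atleast_2d(np.asarray(uv,float));K,P=c['K'],c['pose']
    d=np.c_[(uv-K[:2,2])/[K[0,0],K[1,1]],np.ones(len(uv))]@P[:3,:3].T
    return P[:3,3]+d*((z-P[2,3])/d[:,2])[:,None]
def blobs(c,lo=170,amin=60):
    m=(c['img'].min(2)>lo).astype(np.uint8)
    return [k[:,0,:] for k in cv2.findContours(m,cv2.RETR_EXTERNAL,cv2.CHAIN_APPROX_NONE)[0] if cv2.contourArea(k)>amin]
def rep(c,z=.022,lo=120,reg=None):
    for k in blobs(c,lo):
        w=ray(c,k,z)[:,:2].astype(np.float32);r=cv2.minAreaRect(w)
        if reg is None or reg(k.mean(0)): print(k.mean(0).round(),'xy',np.round(r[0],4),'size',np.round(r[1],4),'ang',round(r[2],1))
E
python3 - <<'E'
from h import *
for n in('top','scene'):
    c=dict(np.load(f'{n}0.npz'));print(n);rep(c)
c=dict(np.load('top0.npz'));t=c['img']
s=1.5625
for r in[(305,150),(232,165)]:pass
# bins and rest crop x4
a=t[230:315,185:340];b=t[205:262,355:400];f=t[158:222,270:305]
cv2.imwrite('pics/c1.png',cv2.cvtColor(cv2.resize(a,None,fx=5,fy=5,interpolation=cv2.INTER_CUBIC),4))
v=np.hstack([cv2.resize(x,(400,int(400*x.shape[0]/x.shape[1])),interpolation=cv2.INTER_CUBIC)[:506] if 0 else cv2.copyMakeBorder(cv2.resize(x,None,fx=8,fy=8,interpolation=cv2.INTER_CUBIC),0,520-8*x.shape[0],0,0,0) for x in(b,f)])
cv2.imwrite('pics/c2.png',cv2.cvtColor(v,4))
E
```

```text
top
[260. 381.] xy [0.1071 0.0037] size [0.0132 0.1065] ang 0.2
[ 16. 343.] xy [0.1963 0.687 ] size [0.0683 0.1111] ang 43.4
[271. 256.] xy [0.4961 0.0072] size [0.7882 1.479 ] ang 1.4
scene
[357. 374.] xy [1.0304 0.0928] size [0.1428 0.0342] ang 89.1
[423. 368.] xy [1.0392 0.2146] size [0.0494 0.0534] ang 78.0
[121. 333.] xy [ 0.8664 -0.3128] size [0.0348 0.0726] ang 77.5
[105. 321.] xy [ 0.8389 -0.3385] size [0.025  0.0338] ang 79.0
[234. 289.] xy [ 0.8301 -0.0919] size [0.03   0.0395] ang 35.2
[343. 280.] xy [0.8544 0.124 ] size [0.031 0.02 ] ang 10.6
[316. 289.] xy [0.8565 0.0725] size [0.1044 0.0791] ang 40.8
[329. 246.] xy [0.7773 0.1195] size [0.0778 0.0775] ang 78.0
[162. 227.] xy [ 0.6574 -0.2158] size [0.077  0.0883] ang 6.7
[289. 195.] xy [0.6384 0.0702] size [0.0726 0.0716] ang 26.0
[348. 189.] xy [0.6513 0.2039] size [0.0727 0.073 ] ang 16.5
[ 92. 161.] xy [ 0.4492 -0.3599] size [0.0686 0.0375] ang 43.1
[110. 152.] xy [ 0.4317 -0.3186] size [0.0357 0.0476] ang 4.0
[372. 136.] xy [0.516  0.3103] size [0.0587 0.0421] ang 61.5
[375. 122.] xy [0.4748 0.3351] size [0.0604 0.0598] ang 78.0
[426. 103.] xy [0.4412 0.4899] size [0.0558 0.0532] ang 64.7
[190. 104.] xy [ 0.3041 -0.1128] size [0.0772 0.1011] ang 62.9
[274.  87.] xy [0.2993 0.1161] size [0.092  0.0772] ang 87.3
[491.  31.] xy [0.2291 0.784 ] size [0.1027 0.1996] ang 77.0
[458.   8.] xy [0.0861 0.7548] size [0.0852 0.0794] ang 8.5
```

View pics/c1.png

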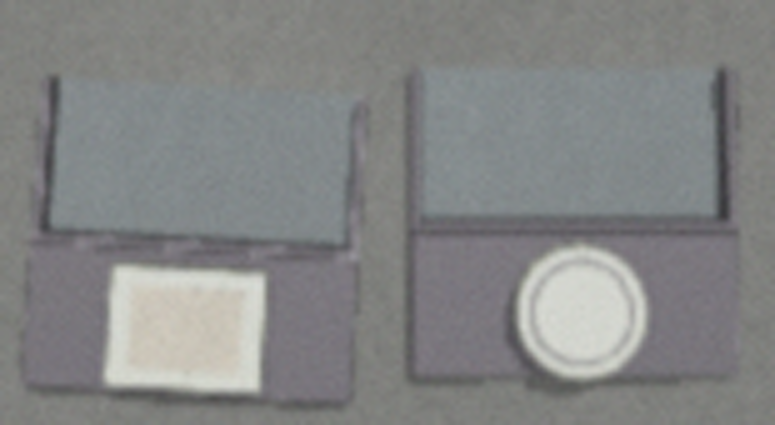

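View pics/c2.png

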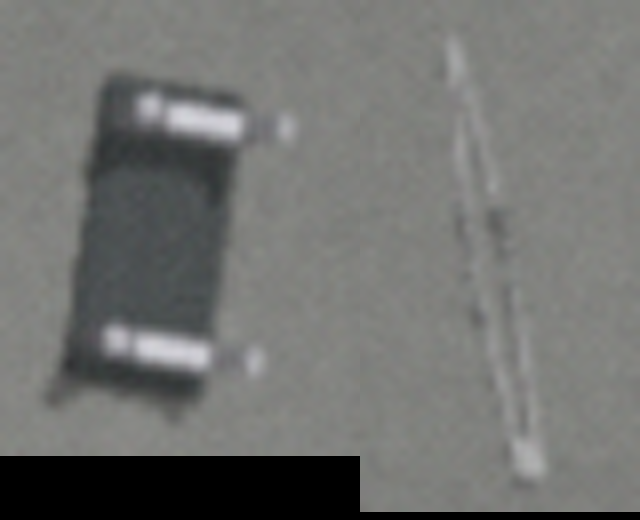

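Crop c1 confirms it: the left bin shows a slide box at about (185,330) on its ledge, and the right bin shows round dishes at about (582,312). In c2 the notch floors are the bright patches at (205,120) and (172,350). The forceps run (455,45)-(530,470).

```bash
python3 - <<'E'
from h import *
c=dict(np.load('top0.npz'))
def p(pts,o,s,z): return ray(c,[((x+.5)/s-.5+o[0],(y+.5)/s-.5+o[1]) for x,y in pts],z)[:,:2]
for n,L in(('boxbin',[(30,238),(25,385),(350,403),(357,256)]),('dishbin',[(413,232),(413,378),(738,375),(738,230)])):
    q=p(L,(185,230),5,.032);f=(q[0]+q[3])/2;b=(q[1]+q[2])/2;ax=(f-b)/np.linalg.norm(f-b);l=q[0]-q[3]
    print(n,q.round(3).tolist(),'depth',np.linalg.norm(f-b).round(4),'w',np.linalg.norm(l).round(4),'origin',((f+b)/2+ax*.0847).round(4),'yaw',np.degrees(np.arctan2(ax[1],ax[0])).round(1),np.degrees(np.arctan2(-l[0],l[1])).round(1))
q=p([(205,120),(172,350)],(355,205),8,.055);d=q[0]-q[1];print('rest',q.mean(0).round(4),np.linalg.norm(d),np.degrees(np.arctan2(d[1],d[0])))
q=p([(95,42),(168,472)],(270,158),8,.005);d=q[0]-q[1];print('forc',q.mean(0).round(4),np.linalg.norm(d),np.degrees(np.arctan2(d[1],d[0])))
q=p([(348/1.5625,206/1.5625)],(0,0),1,.06);print('cup',q)
for n,z in(('top',.022),('top',.03)):
    rep(c,z,165,lambda k:170<k[0]<370 and 120<k[1]<300)
c2=dict(np.load('scene0.npz'))
rep(c2,.03,130,lambda k:150<k[0]<180 and 200<k[1]<250); rep(c2,.022,135,lambda k:270<k[0]<360 and 170<k[1]<210)
def s(pts,z): return ray(c2,np.array(pts)/1.5625,z)[:,:2].round(4).tolist()
print('forc',s([(338,284),(376,370)],.005)); print('binmouth box',s([(388,224),(497,210)],0),'dish',s([(260,253),(371,236)],0))
E
```

```text
boxbin [[0.385, 0.196], [0.306, 0.197], [0.297, 0.018], [0.377, 0.015]] depth 0.0799 w 0.1814 origin [0.4257 0.1044] yaw -1.6 -2.8
dishbin [[0.39, -0.016], [0.31, -0.016], [0.313, -0.196], [0.392, -0.196]] depth 0.0792 w 0.1804 origin [ 0.4359 -0.1062] yaw -0.1 0.6
rest [ 0.5075 -0.3206] 0.08000808484171734 -9.256366033733245
forc [ 0.6341 -0.0693] 0.15764815882075273 9.629468332927242
cup [[0.78951709 0.11087611]]
[222. 295.] xy [0.3357 0.1103] size [0.0846 0.0639] ang 86.8
[301. 292.] xy [ 0.3471 -0.1104] size [0.0669 0.0686] ang 90.0
[236. 187.] xy [0.6401 0.0724] size [0.0659 0.0654] ang 0.5
[190. 182.] xy [0.6522 0.2062] size [0.063  0.0656] ang 0.4
[337. 180.] xy [ 0.6607 -0.2139] size [0.0629 0.0826] ang 7.3
[224. 132.] xy [0.7987 0.1098] size [0.0611 0.0721] ang 35.8
[222. 295.] xy [0.3365 0.1097] size [0.0841 0.0635] ang 86.8
[301. 292.] xy [ 0.3479 -0.1097] size [0.0665 0.0682] ang 90.0
[236. 187.] xy [0.6392 0.072 ] size [0.0655 0.0651] ang 0.5
[190. 182.] xy [0.6512 0.2051] size [0.0627 0.0653] ang 0.4
[337. 180.] xy [ 0.6597 -0.2126] size [0.0625 0.0822] ang 7.3
[224. 132.] xy [0.7969 0.1092] size [0.0608 0.0717] ang 35.8
[162. 225.] xy [ 0.6598 -0.2156] size [0.0666 0.0851] ang 6.9
[289. 195.] xy [0.6394 0.0707] size [0.0698 0.0686] ang 78.0
[348. 189.] xy [0.6517 0.2041] size [0.0677 0.071 ] ang 72.5
forc [[0.5592, -0.0839], [0.7109, -0.055]]
binmouth box [[0.4586, 0.0125], [0.467, 0.1909]] dish [[0.4736, -0.1929], [0.4767, -0.0185]]
```

```bash
cat > g.py <<'E'
# usage: g.py x y z yawdeg ... : shift (tool axes) and turn units for successive targets from the present pose
import sys
from station import bot
import numpy as np
from scipy.spatial.transform import Rotation as R
o=bot.get_obs();w,x,y,z=o['tool_rot'];r=R.from_quat([x,y,z,w])
tx=r.as_matrix()[:,0];print('t',round(o['t'],2),'pos',o['eef_pos'].round(4),'yaw',np.degrees(np.arctan2(tx[1],tx[0])).round(2),'w',round(o['gripper_width'],3),'F',np.round(o['contact_force'],1),'q7',o['q'].round(2))
a=np.array(sys.argv[1:],float).reshape(-1,4)
for t in a:
    g=R.from_euler('z',t[3],degrees=True)*R.from_euler('x',180,degrees=True)
    print(np.r_[r.inv().apply(t[:3]-o['eef_pos']),(r.inv()*g).as_rotvec(degrees=True)/5].round(3).tolist())
E
python3 g.py .634 -.0694 .10 10.2 .634 -.0694 .002 10.2
```

```text
t 0.1 pos [ 0.1732 -0.6518  0.2304] yaw 14.89 w 1.001 F [-0.6  0.4 -0.2] q7 [ 1.2   0.48  0.02  1.56 -0.01  1.11 -0.08]
[0.595, -0.444, 0.131, -0.019, 0.002, 0.937]
[0.595, -0.444, 0.229, -0.019, 0.002, 0.937]
```

{"method": "servo_tool", "body": {
  "motion": [
    [[0.595,-0.444,0.131,-0.019,0.002,0.937,0.5],[0.595,-0.444,0.131,-0.019,0.002,0.937,0.5],[0.595,-0.444,0.131,-0.019,0.002,0.937,0.5],[0.595,-0.444,0.131,-0.019,0.002,0.937,0.5],[0.595,-0.444,0.131,-0.019,0.002,0.937,0.5],[0.595,-0.444,0.131,-0.019,0.002,0.937,0.5],[0.595,-0.444,0.131,-0.019,0.002,0.937,0.5],[0.595,-0.444,0.131,-0.019,0.002,0.937,0.5],[0.595,-0.444,0.131,-0.019,0.002,0.937,0.5],[0.595,-0.444,0.131,-0.019,0.002,0.937,0.5],[0.595,-0.444,0.131,-0.019,0.002,0.937,0.5],[0.595,-0.444,0.131,-0.019,0.002,0.937,0.5],[0.595,-0.444,0.131,-0.019,0.002,0.937,0.5],[0.595,-0.444,0.131,-0.019,0.002,0.937,0.5],[0.595,-0.444,0.131,-0.019,0.002,0.937,0.5],[0.595,-0.444,0.131,-0.019,0.002,0.937,0.5],[0.595,-0.444,0.131,-0.019,0.002,0.937,0.5],[0.595,-0.444,0.131,-0.019,0.002,0.937,0.5],[0.595,-0.444,0.131,-0.019,0.002,0.937,0.5],[0.595,-0.444,0.131,-0.019,0.002,0.937,0.5]]
  ],
  "grip_force": 40
}}

```text
t: 1.77
eef_pos: [0.6353, -0.066, 0.0992]
tool_rot: [-0.0, 0.996, 0.092, -0.0]
contact_force: [-0.1, -0.3, -0.2]
gripper_width: 0.502
grasp_force: 0.0
```

```bash
python3 g.py .634 -.0694 .002 10.2
```

```text
t 1.77 pos [ 0.6353 -0.066   0.0992] yaw 10.54 w 0.502 F [-0.1 -0.3 -0.2] q7 [ 0.13  0.57 -0.16  1.74  0.12  0.84 -1.48]
[-0.002, 0.003, 0.097, -0.007, 0.002, 0.069]
```

{"method": "servo_tool", "body": {
  "motion": [
    [[0,0,0.04,0,0,0,0.5],[0,0,0.08,0,0,0,0.5],[0,0,0.098,0,0,0,0.5],[0,0,0.098,0,0,0,0.5],[0,0,0.098,0,0,0,0],[0,0,0.098,0,0,0,0],[0,0,0.098,0,0,0,0],[0,0,0.098,0,0,0,0],[0,0,0.098,0,0,0,0],[0,0,0.098,0,0,0,0],[0,0,0.098,0,0,0,0]]
  ]
}}

```text
t: 2.68
eef_pos: [0.6344, -0.0712, 0.0027]
tool_rot: [0.001, 0.996, 0.089, 0.0]
contact_force: [-1.0, -1.5, 4.3]
gripper_width: 0.147
grasp_force: 41.1
```

```bash
python3 g.py .634 -.0694 .13 10.2 .508 -.320 .13 -9.3
```

```text
t 2.68 pos [ 0.6344 -0.0712  0.0027] yaw 10.18 w 0.147 F [-1.  -1.5  4.3] q7 [ 0.12  0.7  -0.14  1.78  0.15  0.67 -1.5 ]
[-0.0, -0.002, -0.127, 0.026, -0.001, -0.005]
[-0.168, 0.223, -0.127, 0.026, -0.006, 3.895]
```

{"method": "servo_tool", "body": {
  "motion": [
    [[0,0,-0.04,0,0,0,0],[0,0,-0.08,0,0,0,0],[0,0,-0.12,0,0,0,0],[-0.02,0.03,-0.128,0,0,0.6,0],[-0.045,0.06,-0.128,0,0,1.2,0],[-0.07,0.09,-0.128,0,0,1.8,0],[-0.09,0.12,-0.128,0,0,2.4,0],[-0.115,0.15,-0.128,0,0,3.0,0],[-0.135,0.18,-0.128,0,0,3.5,0],[-0.155,0.205,-0.128,0,0,3.8,0],[-0.169,0.225,-0.128,0,0,3.9,0],[-0.169,0.225,-0.128,0,0,3.9,0],[-0.169,0.225,-0.128,0,0,3.9,0],[-0.169,0.225,-0.128,0,0,3.9,0]]
  ]
}}

```text
t: 3.85
eef_pos: [0.5084, -0.3207, 0.1305]
tool_rot: [0.0, 0.997, -0.081, 0.0]
contact_force: [0.3, 0.6, -0.2]
gripper_width: 0.146
grasp_force: 40.6
```

```bash
python3 g.py .5075 -.3205 .060 -9.3; python3 - <<'E'
from station import bot
import cv2
v=[]
c=bot.read_camera('scene');v=cv2.resize(c['img'][80:260,60:300],None,fx=3.3,fy=3.3,interpolation=cv2.INTER_CUBIC)
cv2.imwrite('pics/f1.png',v[:594,:800,::-1])
E
```

```text
t 3.85 pos [ 0.5084 -0.3207  0.1305] yaw -9.24 w 0.146 F [ 0.3  0.6 -0.2] q7 [ 0.5   0.47 -0.05  1.83  0.03  0.85 -1.3 ]
[-0.001, -0.0, 0.071, 0.006, -0.012, 0.011]
```

View pics/f1.png

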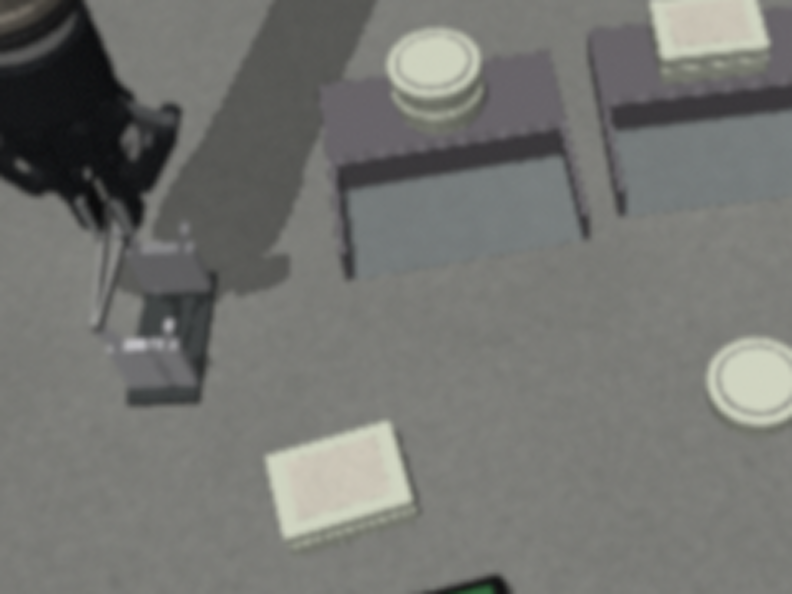

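The forceps are held level and lined up with the rest, from tip (95,328) up to the fingers at (115,230). I'm lowering them now.

{"method": "servo_tool", "body": {
  "motion": [
    [[0,0,0.03,0,0,0,0],[0,0,0.05,0,0,0,0],[0,0,0.065,0,0,0,0],[0,0,0.072,0,0,0,0],[0,0,0.072,0,0,0,0],[0,0,0.072,0,0,0,0],[0,0,0.072,0,0,0,0.3],[0,0,0.072,0,0,0,0.4],[0,0,0.072,0,0,0,0.4],[0,0,0.072,0,0,0,0.4],[0,0,0.04,0,0,0,0.4],[0,0,0.0,0,0,0,0.4],[0,0,-0.01,0,0,0,1],[0,0,-0.01,0,0,0,1]]
  ]
}}

```text
t: 5.07
eef_pos: [0.5104, -0.3232, 0.1448]
tool_rot: [0.002, 0.997, -0.081, 0.004]
contact_force: [-0.6, 0.1, -0.2]
gripper_width: 0.671
grasp_force: 0.0
```

```bash
python3 g.py .640 .0715 .14 90 .640 .0715 .14 -90; python3 - <<'E'
from station import bot
import cv2
c=bot.read_camera('scene');v=cv2.resize(c['img'][130:215,70:190],None,fx=5,fy=5,interpolation=cv2.INTER_CUBIC)
cv2.imwrite('pics/f2.png',v[:,:,::-1])
E
```

```text
t 5.07 pos [ 0.5104 -0.3232  0.1448] yaw -9.32 w 0.671 F [-0.6  0.1 -0.2] q7 [ 0.5   0.45 -0.05  1.82  0.03  0.87 -1.3 ]
[0.064, -0.41, 0.004, 0.114, -0.03, -19.864]
[0.064, -0.41, 0.004, -0.029, -0.109, 16.136]
```

View pics/f2.png

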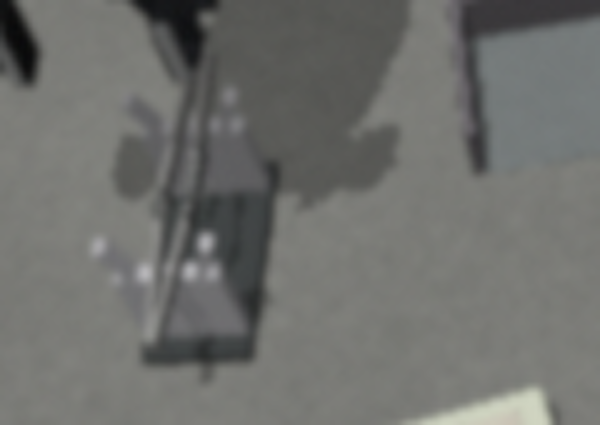

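The forceps lie across both notches, from (150,340) to (205,20). Next is the nearer white dish at (.640,.072).

{"method": "servo_tool", "body": {
  "motion": [
    [[0.0675,-0.408,0,0,0,-19.86,1],[0.0675,-0.408,0,0,0,-19.86,1],[0.0675,-0.408,0,0,0,-19.86,1],[0.0675,-0.408,0,0,0,-19.86,1],[0.0675,-0.408,0,0,0,-19.86,1],[0.0675,-0.408,0,0,0,-19.86,1],[0.0675,-0.408,0,0,0,-19.86,1],[0.0675,-0.408,0,0,0,-19.86,1],[0.0675,-0.408,0,0,0,-19.86,1],[0.0675,-0.408,0,0,0,-19.86,1],[0.0675,-0.408,0,0,0,-19.86,1],[0.0675,-0.408,0,0,0,-19.86,1],[0.0675,-0.408,0,0,0,-19.86,1],[0.0675,-0.408,0,0,0,-19.86,1],[0.0675,-0.408,0,0,0,-19.86,1],[0.0675,-0.408,0,0,0,-19.86,1],[0.0675,-0.408,0,0,0,-19.86,1],[0.0675,-0.408,0,0,0,-19.86,1],[0.0675,-0.408,0,0,0,-19.86,1]]
  ]
}}

```text
t: 6.7
eef_pos: [0.6403, 0.07, 0.14]
tool_rot: [0.001, 0.708, 0.707, -0.0]
contact_force: [-0.2, -0.2, -0.7]
gripper_width: 1.003
grasp_force: 0.0
```

```bash
python3 g.py .640 .0715 .0 90
```

```text
t 6.7 pos [0.6403 0.07   0.14  ] yaw 89.93 w 1.003 F [-0.2 -0.2 -0.7] q7 [ 0.16  0.57 -0.51  1.69  0.33  0.97 -0.47]
[0.002, -0.0, 0.14, 0.005, 0.02, -0.015]
```

{"method": "servo_tool", "body": {
  "motion": [
    [[0.001,0,0.04,0,0,0,1],[0.001,0,0.08,0,0,0,1],[0.001,0,0.115,0,0,0,1],[0.001,0,0.13,0,0,0,1],[0.001,0,0.139,0,0,0,1],[0.001,0,0.139,0,0,0,1],[0.001,0,0.139,0,0,0,0.7],[0.001,0,0.139,0,0,0,0.7],[0.001,0,0.139,0,0,0,0.7],[0.001,0,0.139,0,0,0,0.7],[0.001,0,0.139,0,0,0,0.7]]
  ],
  "grip_force": 25
}}

```text
t: 7.62
eef_pos: [0.6423, 0.0712, 0.0034]
tool_rot: [0.002, 0.707, 0.707, 0.001]
contact_force: [-1.1, 0.3, 7.5]
gripper_width: 0.803
grasp_force: 29.2
```

```bash
python3 g.py .56 -.146 .0 90 .454 -.146 0 90;python3 - <<'E'
from station import bot
from h import *
rep(bot.read_camera('scene'),.022,135,lambda k:270<k[0]<360 and 170<k[1]<210)
E
```

```text
t 7.62 pos [0.6423 0.0712 0.0034] yaw 89.98 w 0.803 F [-1.1  0.3  7.5] q7 [ 0.1   0.74 -0.43  1.75  0.44  0.74 -0.56]
[-0.217, -0.082, 0.003, 0.05, 0.011, -0.003]
[-0.217, -0.188, 0.003, 0.05, 0.011, -0.003]
[281. 198.] xy [0.6469 0.049 ] size [0.0556 0.0282] ang 1.8
[348. 189.] xy [0.6519 0.2039] size [0.0714 0.0717] ang 16.5
```

{"method": "servo_tool", "body": {
  "motion": [
    [[-0.01,-0.004,-0.001,0,0,0,0.7],[-0.03,-0.01,-0.001,0,0,0,0.7],[-0.055,-0.02,-0.001,0,0,0,0.7],[-0.08,-0.03,-0.001,0,0,0,0.7],[-0.105,-0.04,-0.001,0,0,0,0.7],[-0.13,-0.05,-0.001,0,0,0,0.7],[-0.155,-0.06,-0.001,0,0,0,0.7],[-0.18,-0.07,-0.001,0,0,0,0.7],[-0.2,-0.078,-0.001,0,0,0,0.7],[-0.212,-0.085,-0.001,0,0,0,0.7],[-0.2175,-0.095,-0.001,0,0,0,0.7],[-0.2175,-0.11,-0.001,0,0,0,0.7],[-0.2175,-0.13,-0.001,0,0,0,0.7],[-0.2175,-0.15,-0.001,0,0,0,0.7],[-0.2175,-0.168,-0.001,0,0,0,0.7],[-0.2175,-0.18,-0.001,0,0,0,0.7],[-0.2175,-0.185,-0.001,0,0,0,0.7],[-0.2175,-0.185,-0.001,0,0,0,0.7],[-0.2175,-0.185,-0.001,0,0,0,0.7]]
  ]
}}

```text
t: 9.25
eef_pos: [0.4551, -0.1463, 0.0033]
tool_rot: [0.001, 0.707, 0.707, -0.001]
contact_force: [-4.2, 0.0, 13.6]
gripper_width: 0.805
grasp_force: 30.0
```

```bash
python3 g.py .56 -.146 .0 90;python3 - <<'E'
from station import bot
import cv2
c=bot.read_camera('scene');cv2.imwrite('pics/d1.png',cv2.resize(c['img'][60:260,100:360],None,fx=3,fy=3,interpolation=cv2.INTER_CUBIC)[:,:,::-1])
E
```

```text
t 9.25 pos [ 0.4551 -0.1463  0.0033] yaw 90.06 w 0.805 F [-4.2  0.  13.6] q7 [ 0.54  0.56 -0.44  2.15  0.47  0.52 -0.25]
[0.0, 0.105, 0.003, 0.007, 0.028, 0.012]
```

View pics/d1.png

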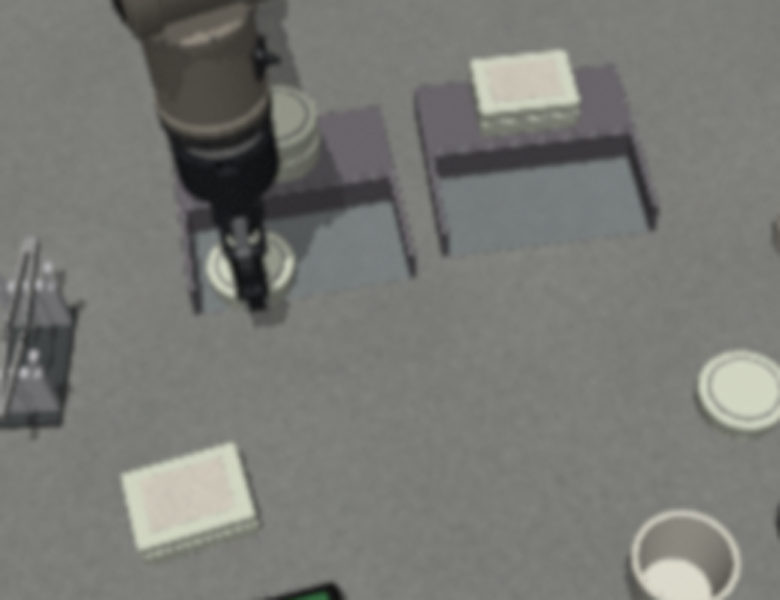

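The gripped dish is at (250,265), inside the dish bin on the left side. I'm releasing it and nudging it deeper.

{"method": "servo_tool", "body": {
  "motion": [
    [[0,0,0,0,0,0,0.92],[0,0,0,0,0,0,0.92],[0,0,0,0,0,0,0.92],[0,0,-0.02,0,0,0,0.92],[0,0,-0.055,0,0,0,0.92],[0,0.03,-0.06,0,0,0,0],[0,0.07,-0.06,0,0,0,0],[0,0.08,-0.06,0,0,0,0],[0,0.08,-0.06,0,0,0,0],[0,0.08,-0.04,0,0,0,0],[0,0.08,-0.015,0,0,0,0],[0,0.08,-0.006,0,0,0,0],[0,0.08,-0.006,0,0,0,0],[0,0.068,-0.006,0,0,0,0],[0,0.058,-0.006,0,0,0,0],[0,0.05,-0.006,0,0,0,0],[0,0.043,-0.006,0,0,0,0],[0,0.037,-0.006,0,0,0,0],[0,0.033,-0.006,0,0,0,0],[0,0.033,-0.006,0,0,0,0]]
  ]
}}

```text
t: 10.97
eef_pos: [0.4879, -0.1469, 0.0087]
tool_rot: [0.001, 0.707, 0.707, -0.0]
contact_force: [-0.1, 0.2, 0.1]
gripper_width: 0.002
grasp_force: 0.0
```

{"method": "servo_tool", "body": {
  "motion": [
    [[0,0.03,0,0,0,0,0],[0,0.04,-0.04,0,0,0,0.5],[0,0.06,-0.08,0,0,0,1],[0.02,0.08,-0.09,0,0,0,1],[0.06,0.09,-0.09,0,0,0,1],[0.1,0.11,-0.09,0,0,0,1],[0.14,0.13,-0.09,0,0,0,1],[0.18,0.15,-0.09,0,0,0,1],[0.22,0.16,-0.09,0,0,0,1],[0.26,0.164,-0.09,0,0,0,1],[0.3,0.164,-0.09,0,0,0,1],[0.34,0.164,-0.09,0,0,0,1],[0.35,0.164,-0.09,0,0,0,1],[0.35,0.164,-0.09,0,0,0,1],[0.35,0.164,-0.09,0,0,0,1],[0.35,0.164,-0.09,0,0,0,1]]
  ]
}}

```text
t: 12.3
eef_pos: [0.6528, 0.2013, 0.0975]
tool_rot: [0.001, 0.708, 0.706, -0.001]
contact_force: [-0.8, -0.4, 0.2]
gripper_width: 0.999
grasp_force: 0.0
```

```bash
python3 g.py .6515 .2045 .001 90;python3 - <<'E'
from station import bot
from h import *
rep(bot.read_camera('scene'),.022,130,lambda k:140<k[0]<300 and 70<k[1]<210)
rep(bot.read_camera('top'),.022,160,lambda k:220<k[0]<350 and 220<k[1]<310)
E
```

```text
t 12.3 pos [0.6528 0.2013 0.0975] yaw 89.9 w 0.999 F [-0.8 -0.4  0.2] q7 [-0.04  0.68 -0.52  1.61  0.4   0.96 -0.7 ]
[0.004, -0.001, 0.096, 0.001, 0.039, -0.02]
[182. 143.] xy [ 0.4407 -0.1483] size [0.0731 0.0683] ang 78.0
[190. 104.] xy [ 0.3044 -0.113 ] size [0.0772 0.1004] ang 62.9
[274.  87.] xy [0.3003 0.1161] size [0.0683 0.0952] ang 1.3
[302. 291.] xy [ 0.3516 -0.1149] size [0.0717 0.0569] ang 52.5
[313. 258.] xy [ 0.4397 -0.1457] size [0.0646 0.0668] ang 89.8
```

{"method": "servo_tool", "body": {
  "motion": [
    [[0,0,0.04,0,0,0,1],[0,0,0.07,0,0,0,1],[0,0,0.088,0,0,0,1],[0,0,0.095,0,0,0,1],[0,0,0.095,0,0,0,1],[0,0,0.095,0,0,0,0.7],[0,0,0.095,0,0,0,0.7],[0,0,0.095,0,0,0,0.7],[0,0,0.095,0,0,0,0.7],[0,0,0.095,0,0,0,0.7]]
  ],
  "grip_force": 25
}}

```text
t: 13.23
eef_pos: [0.6538, 0.2036, 0.0047]
tool_rot: [0.002, 0.707, 0.707, 0.001]
contact_force: [-0.5, -1.1, 6.4]
gripper_width: 0.806
grasp_force: 29.1
```

```bash
python3 g.py .56 -.064 .001 90 .457 -.064 .001 90
```

```text
t 13.23 pos [0.6538 0.2036 0.0047] yaw 89.98 w 0.806 F [-0.5 -1.1  6.4] q7 [-0.07  0.8  -0.47  1.64  0.47  0.81 -0.75]
[-0.268, -0.094, 0.004, 0.039, 0.01, -0.005]
[-0.268, -0.197, 0.003, 0.039, 0.01, -0.005]
```

{"method": "servo_tool", "body": {
  "motion": [
    [[-0.01,-0.005,-0.001,0,0,0,0.7],[-0.03,-0.015,-0.001,0,0,0,0.7],[-0.055,-0.03,-0.001,0,0,0,0.7],[-0.085,-0.04,-0.001,0,0,0,0.7],[-0.115,-0.05,-0.001,0,0,0,0.7],[-0.145,-0.06,-0.001,0,0,0,0.7],[-0.175,-0.07,-0.001,0,0,0,0.7],[-0.205,-0.08,-0.001,0,0,0,0.7],[-0.23,-0.085,-0.001,0,0,0,0.7],[-0.25,-0.09,-0.001,0,0,0,0.7],[-0.265,-0.095,-0.001,0,0,0,0.7],[-0.2695,-0.105,-0.001,0,0,0,0.7],[-0.2695,-0.12,-0.001,0,0,0,0.7],[-0.2695,-0.138,-0.001,0,0,0,0.7],[-0.2695,-0.155,-0.001,0,0,0,0.7],[-0.2695,-0.172,-0.001,0,0,0,0.7],[-0.2695,-0.185,-0.001,0,0,0,0.7],[-0.2695,-0.195,-0.001,0,0,0,0.7],[-0.2695,-0.195,-0.001,0,0,0,0.7],[-0.2695,-0.195,-0.001,0,0,0,0.7]]
  ]
}}

```text
t: 14.9
eef_pos: [0.455, -0.0658, 0.0046]
tool_rot: [-0.0, 0.707, 0.707, -0.002]
contact_force: [-7.7, 2.2, 16.4]
gripper_width: 0.809
grasp_force: 30.1
```

```bash
python3 g.py .455 -.066 .001 90;python3 - <<'E'
from station import bot
from h import *
rep(bot.read_camera('scene'),.022,130,lambda k:140<k[0]<300 and 70<k[1]<210)
E
```

```text
t 14.9 pos [ 0.455  -0.0658  0.0046] yaw 90.05 w 0.809 F [-7.7  2.2 16.4] q7 [ 0.4   0.55 -0.48  2.19  0.51  0.52 -0.46]
[-0.0, -0.0, 0.004, -0.031, 0.029, 0.01]
[207. 145.] xy [ 0.46   -0.0895] size [0.0242 0.0508] ang 82.0
[182. 143.] xy [ 0.4395 -0.1487] size [0.0702 0.0705] ang 60.5
[186.  99.] xy [ 0.2972 -0.1254] size [0.0789 0.043 ] ang 2.8
[274.  87.] xy [0.3003 0.1156] size [0.0917 0.0737] ang 86.7
```

{"method": "servo_tool", "body": {
  "motion": [
    [[0,0,0,0,0,0,0.92],[0,0,0,0,0,0,0.92],[0,0,0,0,0,0,0.92],[0,0,-0.02,0,0,0,0.92],[0,0,-0.055,0,0,0,0.92],[0,0.03,-0.06,0,0,0,0],[0,0.07,-0.06,0,0,0,0],[0,0.08,-0.06,0,0,0,0],[0,0.08,-0.06,0,0,0,0],[0,0.08,-0.04,0,0,0,0],[0,0.08,-0.015,0,0,0,0],[0,0.08,-0.006,0,0,0,0],[0,0.08,-0.006,0,0,0,0],[0,0.068,-0.006,0,0,0,0],[0,0.058,-0.006,0,0,0,0],[0,0.05,-0.006,0,0,0,0],[0,0.043,-0.006,0,0,0,0],[0,0.037,-0.006,0,0,0,0],[0,0.032,-0.006,0,0,0,0],[0,0.032,-0.006,0,0,0,0]]
  ]
}}

```text
t: 16.62
eef_pos: [0.4889, -0.0664, 0.0106]
tool_rot: [0.001, 0.707, 0.707, -0.0]
contact_force: [0.6, 0.3, 0.8]
gripper_width: -0.003
grasp_force: 0.0
```

{"method": "servo_tool", "body": {
  "motion": [
    [[0,0.03,0,0,0,0,0],[0,0.04,-0.04,0,0,0,0.5],[0,0.06,-0.08,0,0,0,1],[-0.02,0.08,-0.1,0,0,-0.4,1],[-0.05,0.11,-0.1,0,0,-0.8,1],[-0.08,0.14,-0.1,0,0,-1.2,1],[-0.11,0.16,-0.1,0,0,-1.4,1],[-0.135,0.17,-0.1,0,0,-1.44,1],[-0.148,0.173,-0.1,0,0,-1.44,1],[-0.148,0.173,-0.1,0,0,-1.44,1],[-0.148,0.173,-0.1,0,0,-1.44,1],[-0.148,0.173,-0.1,0,0,-1.44,1]]
  ]
}}

```text
t: 17.62
eef_pos: [0.6619, -0.2114, 0.1105]
tool_rot: [-0.0, 0.66, 0.751, -0.0]
contact_force: [-0.1, 0.5, -0.6]
gripper_width: 0.998
grasp_force: 0.0
```

```bash
python3 g.py .6598 -.214 .004 97.2;python3 - <<'E'
from station import bot
from h import *
rep(bot.read_camera('scene'),.022,130,lambda k:140<k[0]<300 and 70<k[1]<210)
rep(bot.read_camera('top'),.022,160,lambda k:220<k[0]<350 and 220<k[1]<310)
E
```

```text
t 17.62 pos [ 0.6619 -0.2114  0.1105] yaw 97.33 w 0.998 F [-0.1  0.5 -0.6] q7 [ 0.59  0.69 -0.56  1.57  0.41  1.    0.04]
[-0.002, -0.002, 0.106, -0.003, -0.0, 0.027]
[186. 142.] xy [ 0.4373 -0.1392] size [0.0605 0.0575] ang 50.8
[216. 138.] xy [ 0.4422 -0.0662] size [0.0718 0.0694] ang 78.0
[191.  98.] xy [ 0.2953 -0.1075] size [0.0743 0.0795] ang 78.0
[274.  87.] xy [0.2996 0.116 ] size [0.0921 0.0763] ang 87.0
[222. 295.] xy [0.3355 0.1104] size [0.0853 0.0645] ang 87.0
[301. 292.] xy [ 0.3457 -0.1104] size [0.0669 0.0713] ang 90.0
[305. 258.] xy [ 0.4396 -0.1205] size [0.0196 0.0556] ang 89.8
[284. 258.] xy [ 0.4393 -0.063 ] size [0.0667 0.0674] ang 0.2
```

{"method": "servo_tool", "body": {
  "motion": [
    [[0,0,0.04,0,0,0,1],[0,0,0.07,0,0,0,1],[0,0,0.095,0,0,0,1],[0,0,0.105,0,0,0,1],[0,0,0.105,0,0,0,1],[0,0,0.105,0,0,0,0.65],[0,0,0.105,0,0,0,0.65],[0,0,0.105,0,0,0,0.65],[0,0,0.105,0,0,0,0.65],[0,0,0.105,0,0,0,0.65]]
  ],
  "grip_force": 30
}}

```text
t: 18.55
eef_pos: [0.6641, -0.2142, 0.0079]
tool_rot: [0.002, 0.661, 0.75, 0.0]
contact_force: [-1.3, 1.6, 6.7]
gripper_width: 0.74
grasp_force: 35.5
```

```bash
python3 g.py .56 .1025 .005 87.5 .441 .1025 .005 87.5
```

```text
t 18.55 pos [ 0.6641 -0.2142  0.0079] yaw 97.2 w 0.74 F [-1.3  1.6  6.7] q7 [ 0.56  0.81 -0.5   1.61  0.49  0.84 -0.02]
[0.327, -0.064, 0.002, 0.043, 0.027, 1.94]
[0.342, -0.182, 0.001, 0.043, 0.027, 1.94]
```

{"method": "servo_tool", "body": {
  "motion": [
    [[0.01,-0.005,-0.001,0,0,0,0.65],[0.03,-0.015,-0.001,0,0,0,0.65],[0.06,-0.025,-0.001,0,0,0.2,0.65],[0.09,-0.035,-0.001,0,0,0.5,0.65],[0.12,-0.042,-0.001,0,0,0.8,0.65],[0.15,-0.048,-0.001,0,0,1.1,0.65],[0.18,-0.054,-0.001,0,0,1.4,0.65],[0.21,-0.058,-0.001,0,0,1.6,0.65],[0.24,-0.062,-0.001,0,0,1.8,0.65],[0.27,-0.065,-0.001,0,0,1.94,0.65],[0.295,-0.068,-0.001,0,0,1.94,0.65],[0.315,-0.07,-0.001,0,0,1.94,0.65],[0.327,-0.074,-0.001,0,0,1.94,0.65],[0.329,-0.082,-0.001,0,0,1.94,0.65],[0.331,-0.095,-0.001,0,0,1.94,0.65],[0.333,-0.11,-0.001,0,0,1.94,0.65],[0.3345,-0.12,-0.001,0,0,1.94,0.65],[0.335,-0.125,-0.001,0,0,1.94,0.65],[0.335,-0.125,-0.001,0,0,1.94,0.65]]
  ]
}}

```text
t: 20.13
eef_pos: [0.4977, 0.1033, 0.0078]
tool_rot: [0.002, 0.722, 0.692, 0.002]
contact_force: [1.1, 1.2, 11.7]
gripper_width: 0.743
grasp_force: 35.9
```

```bash
python3 g.py .445 .1025 .005 87.5;python3 - <<'E'
from station import bot
import cv2
c=bot.read_camera('scene');cv2.imwrite('pics/b1.png',cv2.resize(c['img'][60:260,60:320],None,fx=3,fy=3,interpolation=cv2.INTER_CUBIC)[:,:,::-1])
E
```

```text
t 20.13 pos [0.4977 0.1033 0.0078] yaw 87.52 w 0.743 F [ 1.1  1.2 11.7] q7 [ 0.05  0.59 -0.46  2.08  0.48  0.57 -0.8 ]
[-0.003, -0.053, 0.003, 0.06, -0.002, 0.003]
```

View pics/b1.png

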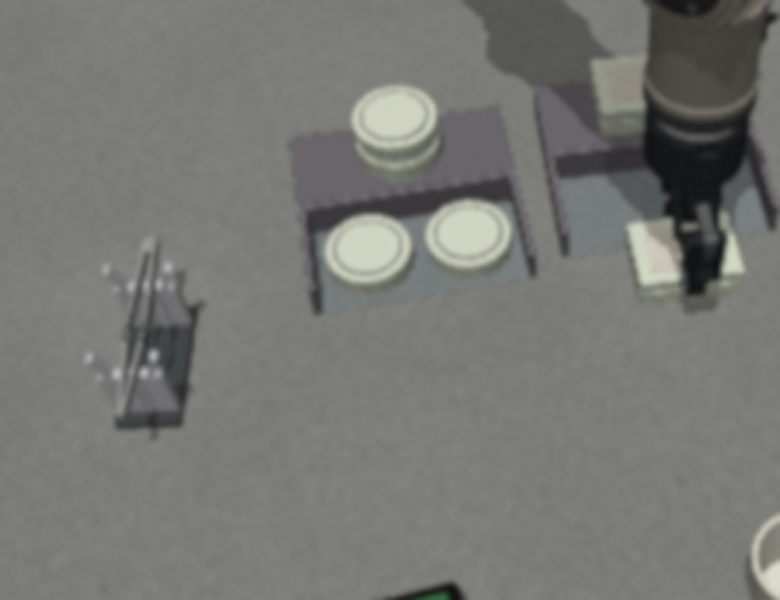

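The box at (686,255) is gripped at the box bin's mouth. Both dishes are inside the dish bin, at (368,248) and (468,236), and the forceps lie in both notches.

{"method": "servo_tool", "body": {
  "motion": [
    [[-0.001,-0.01,0,0,0,0,0.65],[-0.002,-0.022,0,0,0,0,0.65],[-0.002,-0.034,0,0,0,0,0.65],[-0.002,-0.045,0,0,0,0,0.65],[-0.002,-0.052,0,0,0,0,0.65],[-0.002,-0.053,0,0,0,0,0.65],[-0.002,-0.053,0,0,0,0,0.65],[-0.002,-0.053,0,0,0,0,0.85],[-0.002,-0.053,0,0,0,0,0.85],[-0.002,-0.053,0,0,0,0,0.85],[-0.002,-0.053,-0.02,0,0,0,0.85],[-0.002,-0.053,-0.055,0,0,0,0.85],[0,-0.02,-0.065,0,0,0,0],[0,0.02,-0.065,0,0,0,0],[0,0.03,-0.065,0,0,0,0],[0,0.03,-0.065,0,0,0,0]]
  ]
}}

```text
t: 21.52
eef_pos: [0.5294, 0.1007, 0.0711]
tool_rot: [0.001, 0.723, 0.69, 0.001]
contact_force: [-0.0, 0.6, -0.4]
gripper_width: 0.285
grasp_force: 0.0
```

```bash
python3 g.py .54 .1025 .009 87.5 .4735 .1025 .009 87.5;python3 - <<'E'
from station import bot
from h import *
rep(bot.read_camera('scene'),.03,130,lambda k:140<k[0]<360 and 70<k[1]<210)
rep(bot.read_camera('top'),.03,160,lambda k:200<k[0]<350 and 220<k[1]<310)
E
```

```text
t 21.52 pos [0.5294 0.1007 0.0711] yaw 87.33 w 0.285 F [-0.   0.6 -0.4] q7 [ 0.11  0.52 -0.53  1.98  0.39  0.73 -0.7 ]
[0.002, 0.01, 0.062, 0.032, 0.006, -0.034]
[-0.001, -0.056, 0.062, 0.032, 0.006, -0.034]
[182. 143.] xy [ 0.4462 -0.1483] size [0.0695 0.0698] ang 60.5
[216. 137.] xy [ 0.4488 -0.0666] size [0.0711 0.0687] ang 78.0
[275. 127.] xy [0.4479 0.0807] size [0.0456 0.0644] ang 78.8
[191.  98.] xy [ 0.3049 -0.1091] size [0.0756 0.075 ] ang 78.0
[267.  87.] xy [0.3068 0.0984] size [0.0504 0.0615] ang 86.7
[209. 299.] xy [0.3303 0.1404] size [0.0464 0.0248] ang 1.0
[302. 291.] xy [ 0.3506 -0.1139] size [0.0697 0.0586] ang 44.7
[313. 258.] xy [ 0.44   -0.1435] size [0.0663 0.0671] ang 0.3
[284. 258.] xy [ 0.4396 -0.0626] size [0.0663 0.067 ] ang 0.3
```

{"method": "servo_tool", "body": {
  "motion": [
    [[0.003,0.01,0,0,0,0,0],[0.003,0.01,0.03,0,0,0,0],[0.003,0.01,0.055,0,0,0,0],[0.003,0.01,0.062,0,0,0,0],[0.003,0.01,0.062,0,0,0,0],[0.003,-0.005,0.062,0,0,0,0],[0.003,-0.018,0.062,0,0,0,0],[0.003,-0.028,0.062,0,0,0,0],[0.003,-0.038,0.062,0,0,0,0],[0.003,-0.046,0.062,0,0,0,0],[0.003,-0.053,0.062,0,0,0,0],[0.003,-0.056,0.062,0,0,0,0],[0.003,-0.056,0.062,0,0,0,0],[0.003,-0.03,0.062,0,0,0,0],[0.003,0.0,0.03,0,0,0,0],[0.003,0.0,0,0,0,0,0],[-0.03,0.0,0,0,0,0,0],[-0.07,0.0,0,0,0,0,0],[-0.11,0.0,0,0,0,0,0],[-0.15,0.0,0,0,0,0,0]]
  ]
}}

```text
t: 23.28
eef_pos: [0.5195, -0.0502, 0.0712]
tool_rot: [0.001, 0.722, 0.692, -0.001]
contact_force: [0.1, 1.1, -1.1]
gripper_width: 0.002
grasp_force: 0.0
```

```bash
python3 g.py .53 -.066 .071 90 .53 -.066 .01 90 .483 -.066 .01 90; python3 - <<'E'
from station import bot
from h import *
rep(bot.read_camera('scene'),.03,130,lambda k:240<k[0]<360 and 70<k[1]<210)
rep(bot.read_camera('top'),.03,160,lambda k:200<k[0]<270 and 220<k[1]<310)
E
```

```text
t 23.28 pos [ 0.5195 -0.0502  0.0712] yaw 87.53 w 0.002 F [ 0.1  1.1 -1.1] q7 [ 0.39  0.5  -0.52  2.02  0.37  0.71 -0.4 ]
[-0.015, 0.011, 0.0, -0.0, 0.018, -0.493]
[-0.015, 0.011, 0.061, -0.0, 0.018, -0.493]
[-0.017, -0.036, 0.061, -0.0, 0.018, -0.493]
[281. 120.] xy [0.4261 0.1034] size [0.0871 0.0664] ang 88.0
[274.  87.] xy [0.3083 0.1134] size [0.0908 0.073 ] ang 86.7
[222. 295.] xy [0.3364 0.1097] size [0.0846 0.0641] ang 87.0
[224. 263.] xy [0.4235 0.1059] size [0.0634 0.0811] ang 0.3
```

{"method": "servo_tool", "body": {
  "motion": [
    [[-0.015,0.015,0,0,0,-0.5,0],[-0.015,0.015,0.03,0,0,-0.5,0],[-0.015,0.015,0.055,0,0,-0.5,0],[-0.015,0.015,0.061,0,0,-0.5,0],[-0.015,0.005,0.061,0,0,-0.5,0],[-0.016,-0.008,0.061,0,0,-0.5,0],[-0.016,-0.02,0.061,0,0,-0.5,0],[-0.016,-0.028,0.061,0,0,-0.5,0],[-0.016,-0.034,0.061,0,0,-0.5,0],[-0.016,-0.036,0.061,0,0,-0.5,0],[-0.016,-0.036,0.061,0,0,-0.5,0],[-0.016,0,0.061,0,0,-0.5,0],[-0.016,0.015,0.03,0,0,-0.5,0],[-0.04,0.015,0.01,0,0,-0.5,0],[-0.075,0.015,0.01,0,0,-0.5,0],[-0.097,0.015,0.01,0,0,-0.5,0],[-0.097,0.015,0.04,0,0,-0.5,0],[-0.097,0.015,0.061,0,0,-0.5,0],[-0.097,0.015,0.061,0,0,-0.5,0]]
  ]
}}

```text
t: 24.97
eef_pos: [0.5284, -0.1466, 0.0073]
tool_rot: [-0.002, 0.708, 0.707, -0.002]
contact_force: [-1.3, -0.2, -0.8]
gripper_width: 0.001
grasp_force: 0.0
```

```bash
python3 g.py .483 -.146 .01 90 .6 -.146 .25 90
```

```text
t 24.97 pos [ 0.5284 -0.1466  0.0073] yaw 89.92 w 0.001 F [-1.3 -0.2 -0.8] q7 [ 0.52  0.63 -0.46  1.98  0.46  0.64 -0.25]
[0.001, -0.045, -0.003, -0.055, 0.005, -0.015]
[0.001, 0.07, -0.243, -0.055, 0.005, -0.015]
```

{"method": "servo_tool", "body": {
  "motion": [
    [[0,-0.01,0,0,0,0,0],[0,-0.022,0,0,0,0,0],[0,-0.032,0,0,0,0,0],[0,-0.041,0,0,0,0,0],[0,-0.047,0,0,0,0,0],[0,-0.047,0,0,0,0,0],[0,-0.02,0,0,0,0,0],[0,0.01,-0.03,0,0,0,0],[0.02,0.03,-0.07,0,0,0,0],[0.04,0.06,-0.11,0,0,0,0],[0.08,0.09,-0.15,0,0,0,0],[0.12,0.12,-0.19,0,0,0,0],[0.16,0.14,-0.22,0,0,0,0],[0.2,0.15,-0.22,0,0,0,0],[0.24,0.15,-0.22,0,0,0,0],[0.24,0.15,-0.22,0,0,0,0],[0.24,0.15,-0.22,0,0,0,0],[0.24,0.15,-0.22,0,0,0,0]]
  ]
}}

```text
t: 26.47
eef_pos: [0.6812, 0.1029, 0.2326]
tool_rot: [-0.0, 0.704, 0.71, 0.003]
contact_force: [-0.5, -0.9, 0.4]
gripper_width: -0.003
grasp_force: 0.0
```

```bash
python3 - <<'E'
from station import bot
from h import *
s=bot.read_camera('scene');t=bot.read_camera('top')
rep(s,.022,130,lambda k:140<k[0]<300 and 110<k[1]<210)
rep(t,.022,160,lambda k:200<k[0]<350 and 220<k[1]<310)
f=lambda i,k:cv2.resize(i,None,fx=k,fy=k,interpolation=cv2.INTER_CUBIC)
a=f(s['img'][80:200,70:330],3);b=f(t['img'][200:270,350:405],3)
v=np.zeros((600,780,3),np.uint8);v[:360]=a;v[370:580,:165]=b;d=f(t['img'][225:275,190:340],3);v[370:520,200:650]=d
cv2.imwrite('pics/e.png',v[:,:,::-1])
E
```

```text
[182. 141.] xy [ 0.4348 -0.1474] size [0.0685 0.071 ] ang 44.4
[215. 136.] xy [ 0.4351 -0.0652] size [0.0681 0.0718] ang 43.0
[281. 120.] xy [0.4172 0.1055] size [0.0621 0.0865] ang 0.2
[215. 297.] xy [0.3361 0.1219] size [0.0622 0.0646] ang 87.1
[315. 259.] xy [ 0.4378 -0.153 ] size [0.0682 0.0516] ang 26.7
```

View pics/e.png

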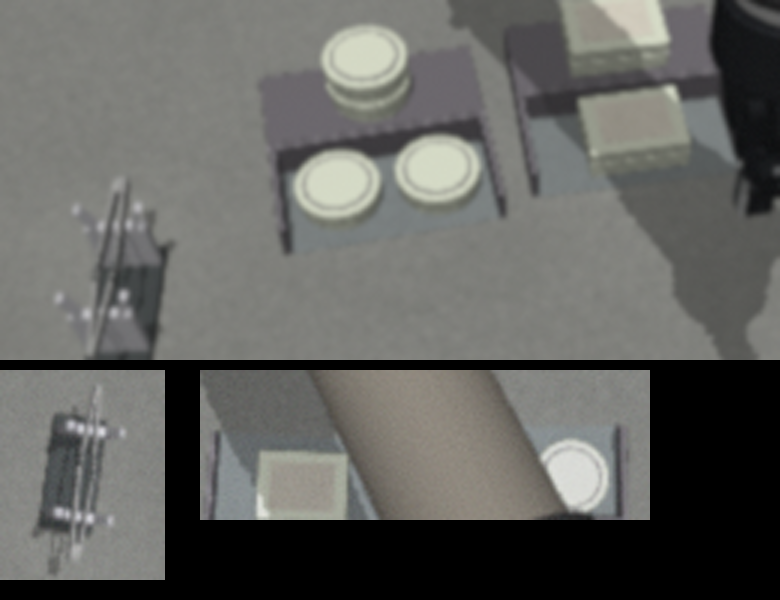

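The picture shows both dishes deep in the dish bin at (337,184) and (438,170). The slide box is in its bin at (635,125), and the forceps are centred in both notches. The arm is clear of everything.

```bash
python3 -c "
from station import bot
print(bot.hand_in())"
```

```text
the job is handed in; nothing more can be done
None
```

I handed the job in at about 26.5 s: both dishes are in the dish bin, the slide box is in its bin, and the forceps are in both notches of the rest. The jar, cup, counter and black look-alikes were left alone. The final pictures confirmed the placements, but the hand-in returned no verdict.

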